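# Shim the ferrite tile and hold it flush

### The job

First throw the red-knobbed supply lever over to off, the side with the green mark. Then lift the orange spacer out of its stand and slide it upright right down to the bottom of the gap beside the sprung ferrite tile that is wide enough for it, about the middle of the tile's edge, and let go of it. Finally press the tile gently down with the gripper until its top is flush with the white rails and finish while still holding it pressed there, with the other things on the table left where they are.

Things in the scene. Friction and masses are not known exactly. Their poses are not given: they have to be found in the camera images.
- lever (a joint): hinge of the supply switch's lever, rad: 0 = off (leaning to the box's own -x, over the green mark), 1.2 = on (leaning to its +x, over the red mark); starts on. Upright is 0.6. Over-centre: it takes about 1 N at the knob, and once past upright it drops to that side by itself and stays
- lever_tip (a point): centre of the lever's red ball knob, 28 mm in diameter, at the end of an 80 mm steel rod 12 mm thick that swings about the switch box's y axis
- switch_box: grey switch box fixed to the table, 110 (x) x 80 (y) x 50 mm high, origin centre of its underside; the lever's pivot is at the centre of its top, 50 mm up; green mark at its -x end of the top, red mark at its +x end. Its -x side looks roughly towards the robot
- spacer: orange plastic spacer standing upright, origin centre of its underside: blade 50 mm long (its x) x 10 mm thick (its y) from 0 to 32 mm up (lowest 3 mm only 7 mm thick), grip tab above it 30 mm (x) x 10 mm (y) from 32 to 78 mm up. About 60 g
- rack: black spacer stand fixed to the table, 84 (x) x 60 (y) x 24 mm high, origin centre of its underside; its slot along x, 53 x 13 mm, has its floor 6 mm above the table. The spacer starts in it and must be lifted straight up at least 20 mm to be clear
- jig: aluminium base plate of the tile jig, fixed to the table, 140 (x) x 200 (y) x 12 mm thick, origin centre of its underside. Its top, 12 mm up, is the bottom of both gaps. The tile stands on its centre, a white rail along x on either side (+y and -y)
- tile: dark grey square-edged ferrite tile on a blue carrier, moving as one block 100 (jig's x) x 90 (jig's y) x 32 mm high, origin centre of its underside, axes as the jig's. Sprung: only moves straight down, 8 mm to a hard stop where it is flush; at rest its underside is 20 mm and its top 52 mm above the table. Begins to move at about 2 N, reaches the stop at about 7 N, comes up again when let go. Brittle: do not load it with more than 50 N
- tile_top (a point): centre of the tile's top face: 52 mm above the table at rest, 44 mm when flush
- rail_thin: white rail 120 (x) x 20 (y) x 32 mm high, origin centre of its underside, fixed on the jig plate, its top 44 mm above the table; on either the +y or the -y side of the tile. The gap between it and the tile is 15 to 16 mm wide: wide enough. That is, the gap's middle is nearly 18 mm from this rail's middle, towards the tile
- rail_thick: white rail 120 (x) x 39 (y) x 32 mm high, as the other, on the opposite side of the tile. The gap between it and the tile is only 5.5 to 6.5 mm wide: too narrow for the spacer
- screwdriver: red-handled screwdriver 200 mm long lying on the table, bystander
- spare_tile: spare dark grey tile 100 x 100 x 8 mm lying flat on the table, bystander
- grease_can: can 66 mm in diameter, 70 mm high, standing, bystander
- absorber: dark grey cone-shaped absorber, 100 mm in diameter, 130 mm high, standing, bystander
- attenuator: steel coaxial attenuator, stepped cylinder 36 mm in diameter, 77 mm high, standing on end, bystander
- flange: aluminium flange ring 70 mm in diameter, 14 mm high, lying flat, bystander
- wrench: wrench 180 mm long lying on the table, bystander
Not all that is in view belongs to the job. Leave any pink or purple look-alike of the switch_box alone. Of the things that look like the spacer, the smaller one is meant.

How it is judged:
By the outcome, as a careful person would: the job done as asked, in the order asked, and still so for the second after the job is handed in, while the arm keeps its last pose, push and grip.
It also fails if it takes over 59 s, if anything falls off the work surface, if the arm or the gripper's body presses on something with over 40 N, if the wrist force passes 120 N, or if a joint passes its speed limit or range.

### The arm

A 6-joint arm with a two-finger parallel gripper is mounted at the origin on the work surface. World frame = base frame: x ahead of the robot, y to its left, z up, the work surface at z = 0. Lengths are in m, angles in rad, forces in N, time in s.
With the tool pointing down it reaches from about 0.35 to 0.85 m from the base axis. Payload 8.1 kg.
Tool frame: the origin (TCP) lies at the centre of the arm's flange, where the gripper is bolted on; the fingertips stand 186 mm ahead of it and the grasp point (between the pads) lies 167 mm ahead of it; z points along the fingers, y is the direction in which the jaws open and shut (so a half turn about z gives the same grasp; the last joint's range is limited). The gripper opens to 93 mm and grips with 3 to 60 N. Pads are 15 mm wide; open, the fingers measure 128 mm over their backs; the gripper's body (75 mm by 188 mm) begins 65 mm behind the grasp point.
Start: joints at [-1.355, 0.13, 1.488, -0, 1.523, -0.085], TCP at [0.178, -0.573, 0.405] pointing down, gripper open.
Joint ranges: [-2.96, 2.96], [-0.89, 2.26], [0.02, 2.5], [-1.34, 4.48], [0, 2.73], [-2.66, 2.66]. Speed limits (rad/s): [2.39, 2.39, 2.79, 3.14, 3.14, 3.14].

### API

Orientations are given as a rotation vector (axis times angle).
In Python, from plant import robot, viewer, order gives the robot as it stands.
- The arm moves only by the tool apply_moves, never from a script. Its argument "deltas" is a list of rows, each a list of 3 entries, a list of its own where there are three numbers: the finger opening in mm, from 0 to 93, then the shift along the tool's x, y, z in mm, then the turn about the tool's z in rad. In form: [[grip, [dx, dy, dz], yaw], ...]. A call has 1 to 5 rows; each row shifts and turns the commanded pose from where the row before left it, along the tool's axes as they then stand; what a row does not reach is not made up. A row lasts 1/8 s, in which the tool goes at most 62.5 mm and 10.7 degrees, less where a joint would pass 70% of its speed; a pose out of reach is approached as far as the arm can. A call is refused whole if a number of a shift passes 62.5 or a number of a turn 0.188, either way. A call with a gripper value outside its range is refused whole. The fingers move at their own pace and stop on an object; "grip_force" is the grip in N (left out, the last holds). Time passes only in rows, so rows that do not move let the fingers close. It gives the time, the measured TCP pose, the force and the opening at its end, in the units of the state.
- robot.read_state(): the state, without advancing time (a new reading comes with each control period).
- viewer.read_camera(name): name is "scene" or "top"; returns the picture (400x640x3 uint8, blue, green, red); there is no depth.
- viewer.get_calibration(name): a dict with "fx", "fy", "cx", "cy" (pixels), "distortion" ([k1, k2, p1, p2, k3] as OpenCV has them; the pictures are not rectified), "R" (3x3) and "t" (3): a world point X has camera coordinates R X + t. Camera axes: x right, y down, z forward; pixel columns grow to the right and rows downward; lengths in m; the calibration is good to about 2 mm. A picture is of the moment at which its call begins. get_calibration takes no time and is no camera call.
- order.close_job(): hands the job in, once; it reports no verdict.
The state is a dict: "t": time; "q": joint angles; "dq": joint speeds; "joint_torque": joint torques, N m; "tool_pos": TCP position; "orientation": TCP orientation; "force": force on the tool from outside, world axes, zero at the start; "wrist_torque": the same for the moment, N m; "opening": finger opening in m.
Only numpy, scipy, OpenCV 4.12 (cv2) and the standard library are available. Lean on these libraries where they do the work, as an engineer would, in place of code of your own. Each camera call takes 0.05 s, during which the arm holds its last target. There are 200 camera calls.

## Working session

There is one attempt and no reset: what is moved stays moved. The work goes in short steps, Python scripts to look and compute and a tool call to move; the robot and the scene stay as the last step left them, time stands still between calls to the robot, and variables do not carry over. Pictures are saved under pics/ and viewed, about 8 in all and at most 12, crops included, and the job is handed in when it is done.

Besides the shell and the picture viewer there is one more tool, called after "Call:" as name(argument=value, ...) on one line, values as JSON. apply_moves: Moves the arm, as the interface text tells. Its arguments: {"type":"object","properties":{"deltas":{"type":"array"},"grip_force":{"type":"number"}},"required":["deltas"]}

```bash
mkdir -p pics; python3 - <<'E'
from plant import robot, viewer, order
import cv2, json
for n in ("scene","top"):
    cv2.imwrite(f"pics/{n}0.png",viewer.read_camera(n))
    c=viewer.get_calibration(n);print(n,{k:(v.tolist() if hasattr(v,'tolist') else v) for k,v in c.items()})
s=robot.read_state();print(s)
E
```

```text
scene {'fx': 485.6793622546848, 'fy': 485.6793622546848, 'cx': 315.98435415125186, 'cy': 199.77360327505295, 'distortion': [-0.03754787789182576, 0.0, 0.0, 0.0, 0.0], 'R': [[0.7933900607538626, 0.6087092024992418, 0.0023061417387360934], [0.41231514788851065, -0.5346157540462569, -0.7376870707469583], [-0.4478040088237907, 0.586224447049327, -0.6751388504323041]], 't': [-0.49458442302015293, -0.0864354662640862, 1.754226636882127]}
top {'fx': 456.0282036523702, 'fy': 456.0282036523702, 'cx': 321.313669602783, 'cy': 203.71868885075665, 'distortion': [-0.02152904712468611, 0.0, 0.0, 0.0, 0.0], 'R': [[-0.012411811219713896, -0.9999208974898643, 0.0020361005157893417], [-0.9793295810848271, 0.011745033666438705, -0.2019297546088517], [0.20188986738928485, -0.004500327459022818, -0.9793978907973503]], 't': [0.10594894692946058, 0.5270602617033802, 1.5836182199701907]}
{'t': 0.1, 'q': array([-1.35539047e+00,  1.31097601e-01,  1.48916605e+00, -7.78449534e-08,
        1.52300670e+00, -8.53879231e-02]), 'dq': array([-0.00066211, -0.00186359, -0.00269105,  0.0010262 ,  0.0026719 ,
       -0.00133238]), 'joint_torque': array([ 8.26875894e-04, -5.61340499e+01, -4.93096161e+01,  7.70504074e-02,
        2.90937623e-02, -2.98753355e-05]), 'tool_pos': array([ 0.17775133, -0.57285119,  0.40378733]), 'orientation': array([-3.10447413e+00, -4.70455733e-01,  1.71229133e-04]), 'force': array([-0.89283288, -0.49671632,  0.12277469]), 'wrist_torque': array([-0.02908611, -0.05131172, -0.04347807]), 'opening': 0.09294907406617248}
```

View pics/scene0.png

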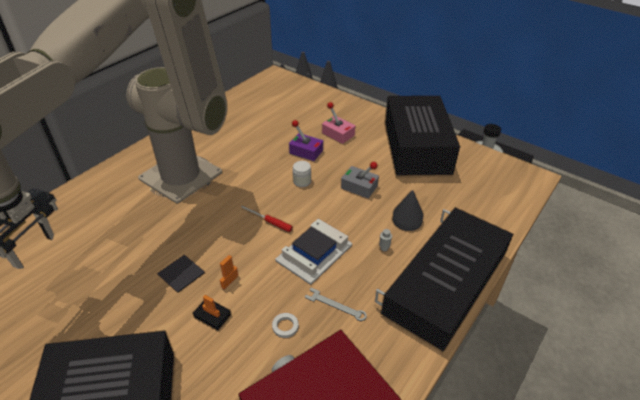

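View pics/top0.png

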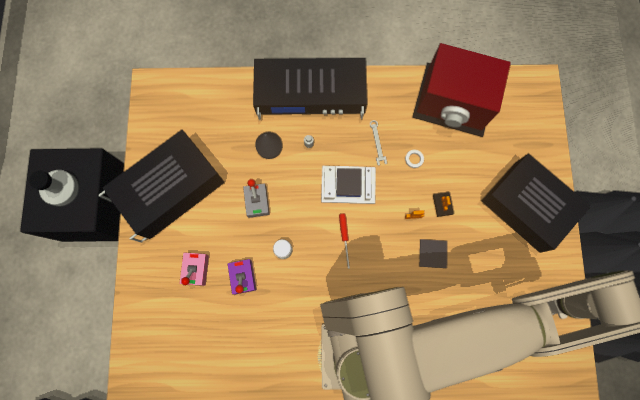

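The scene view shows the grey switch at (360,180), the jig at (315,250), the rack with the spacer at (211,312) and a larger look-alike at (229,272). In the top view they are at (256,197), (348,184), (443,204) and (415,213). I'll enlarge these areas.

```bash
cat > mos.py <<'E'
import cv2, numpy as np
def crop(img,x,y,w,h,k):
    c=cv2.resize(img[y:y+h,x:x+w],None,fx=k,fy=k,interpolation=cv2.INTER_CUBIC)
    for i in range(0,w):
        if (x+i)%10==0:
            cv2.line(c,(int((i+.5)*k),0),(int((i+.5)*k),6),(0,255,255),1); cv2.putText(c,str(x+i),(int(i*k),16),0,.35,(0,255,255),1)
    for j in range(0,h):
        if (y+j)%10==0:
            cv2.line(c,(0,int((j+.5)*k)),(6,int((j+.5)*k)),(0,255,255),1); cv2.putText(c,str(y+j),(8,int((j+.5)*k)+4),0,.35,(0,255,255),1)
    return c
E
python3 - <<'E'
import cv2,numpy as np
from mos import crop
t=cv2.imread('pics/top0.png');s=cv2.imread('pics/scene0.png')
a=np.hstack([crop(t,315,155,66,50,6),crop(s,272,216,66,50,6)][:1]+[crop(t,398,180,66,50,6)])
b=np.hstack([crop(t,225,173,66,50,6),crop(s,190,286,66,50,6)])
cv2.imwrite('pics/m1.png',np.vstack([a,b]))
cv2.imwrite('pics/m2.png',np.hstack([crop(s,272,216,84,66,6)[:, :500][:396],crop(s,338,155,49,66,6)]))
E
```

```text
(no output)
```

View pics/m1.png

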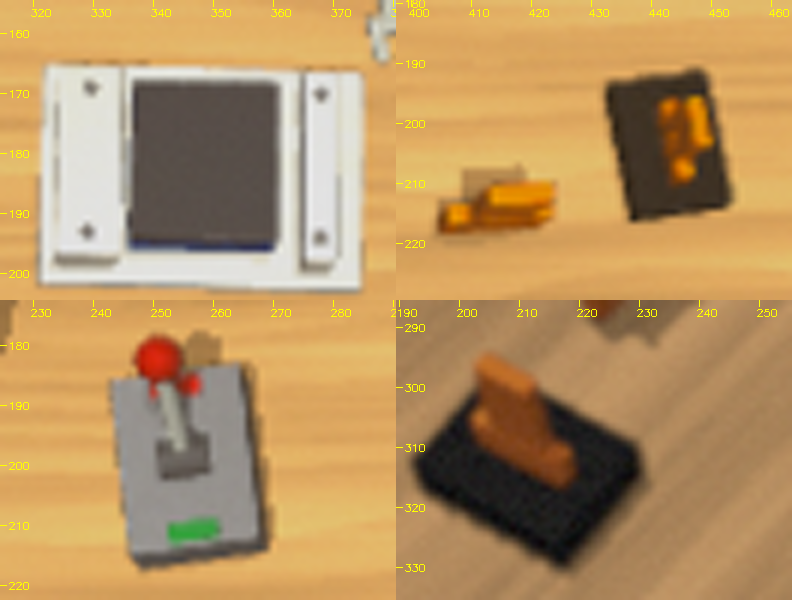

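View pics/m2.png

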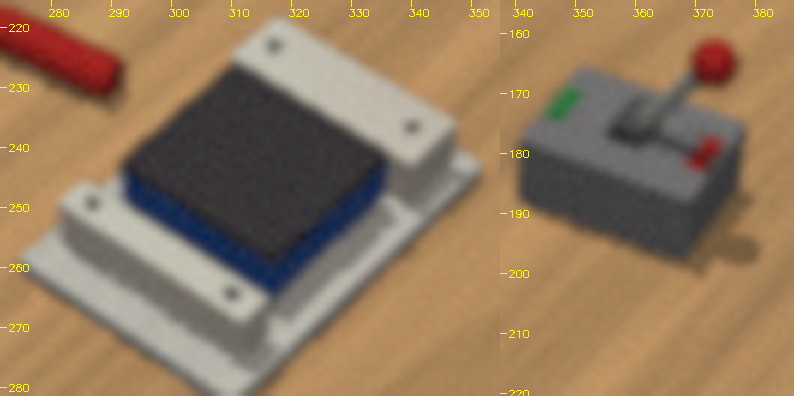

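The rail next to the wide gap is on the world -y side: the thin rail is at about x=367 in the top view and the thick one at about 329. The spacer stands in the rack along roughly world x. Next I fit the poses from the corner pixels.

```bash
cat > geo.py <<'E'
import numpy as np, cv2
from scipy.optimize import least_squares
from plant import viewer
C={n:viewer.get_calibration(n) for n in("top","scene")}
def proj(n,P):
    c=C[n];K=np.array([[c['fx'],0,c['cx']],[0,c['fy'],c['cy']],[0,0,1]])
    return cv2.projectPoints(np.asarray(P,float).reshape(-1,3),cv2.Rodrigues(np.array(c['R']))[0],np.array(c['t'],float),K,np.array(c['distortion']))[0][:,0]
def place(p,P):
    P=np.asarray(P,float)/1000;c,s=np.cos(p[2]),np.sin(p[2])
    return np.c_[p[0]+c*P[:,0]-s*P[:,1],p[1]+s*P[:,0]+c*P[:,1],P[:,2]]
def fit(obs,p0):
    # obs: list (cam,(local mm),(u,v))
    def f(p):
        W=place(p,[o[1] for o in obs])
        return np.concatenate([proj(o[0],w)[0]-o[2] for o,w in zip(obs,W)])
    r=least_squares(f,p0,loss='soft_l1',x_scale=[.01,.01,.1]);return r.x,r.fun.reshape(-1,2)
def tri(a,b):  # pixel top, pixel scene -> world
    return least_squares(lambda X:np.concatenate([proj('top',X)[0]-a,proj('scene',X)[0]-b]),[.5,0,.1]).x
E
python3 - <<'E'
from geo import *
np.set_printoptions(precision=4,suppress=True)
T,S='top','scene'
J=[(T,(70,100,12),(321.8,165.2)),(T,(70,-100,12),(375,166.5)),(T,(-70,-100,12),(374.7,202.8)),(T,(-70,100,12),(320.8,201.7)),
(T,(50,45,52),(336.7,168)),(T,(50,-45,52),(361,167.8)),(T,(-50,-45,52),(360.7,195.3)),(T,(-50,45,52),(335.7,194.5)),
(T,(60,-60.5,44),(365.2,166.7)),(T,(60,-80.5,44),(370.3,166.7)),(T,(-60,-80.5,44),(370,198.3)),(T,(-60,-60.5,44),(364.7,198.2)),
(T,(60,90,44),(324.2,165.5)),(T,(60,51,44),(335.2,165.8)),(T,(-60,51,44),(334.2,197.5)),(T,(-60,90,44),(323.8,197.2)),
(S,(-70,-100,12),(274.8,258.3)),(S,(70,-100,12),(310.7,281.8)),(S,(70,100,12),(351.5,244.2)),
(S,(-50,-45,52),(291.8,242.2)),(S,(-50,45,52),(310.7,226)),(S,(50,45,52),(336.2,242.2)),(S,(50,-45,52),(317,259.5)),
(S,(-60,-80.5,44),(281.8,250)),(S,(60,-80.5,44),(312,269.8)),(S,(60,-60.5,44),(316.8,265.2)),
(S,(-60,90,44),(318.7,218)),(S,(60,90,44),(347.7,235.8)),(S,(60,51,44),(339.8,243))]
B=[(T,(55,40,50),(242.8,185.8)),(T,(55,-40,50),(265,183.3)),(T,(-55,-40,50),(267.8,212.5)),(T,(-55,40,50),(246.5,214.7)),
(S,(-55,40,50),(351.2,165.3)),(S,(55,40,50),(378.3,176.2)),(S,(55,-40,50),(369.2,187.8)),(S,(-55,-40,50),(341.7,177.8))]
R=[(T,(0,0,84),(448.2,199.8)),(T,(-20,0,38),(445.3,207.8)),(T,(20,0,38),(443,196.7)),(T,(42,-30,24),(449.3,191.2)),(T,(-42,30,0),(436.8,216.2)),
(S,(0,0,84),(207.8,298)),(S,(25,0,38),(219.7,310.8)),(S,(42,30,24),(230.2,311.3)),(S,(42,-30,0),(218.2,330.5))]
for n,o,p0 in(("jig",J,[.55,0,0]),("box",B,[.5,.3,.1]),("rack",R,[.5,-.35,.1])):
    for cams in((T,S),(T,),(S,)):
        q=[k for k in o if k[0] in cams]
        p,r=fit(q,p0);print(n,cams,p,'rms',np.sqrt((r**2).mean()))
        if len(cams)==2:print(np.abs(r).max(1))
print('knob',tri((250.8,182.2),(373,164.8)))
print('rack tab',tri((448.2,199.8),(207.8,298)))
E
```

```text
jig ('top', 'scene') [ 0.6117  0.0017 -0.0361] rms 0.6988139935254143
[0.9159 0.7932 0.4962 0.8235 0.8899 0.5707 0.585  0.3741 0.7267 0.4497
 0.1729 0.3727 0.6521 1.0469 0.6421 1.0044 1.0146 1.4996 0.8848 1.1316
 0.5516 0.6132 0.3929 1.576  0.6409 0.952  1.7744 0.707  0.8382]
jig ('top',) [ 0.6106 -0.0006 -0.0384] rms 0.22814742309410713
jig ('scene',) [ 0.6124  0.0046 -0.0408] rms 0.5607832194369606
box ('top', 'scene') [0.5504 0.3391 0.1132] rms 0.867968555793335
[0.4478 0.67   0.3962 1.3141 0.7247 0.3008 1.4305 2.1663]
box ('top',) [0.5494 0.3366 0.1162] rms 0.35030844487369667
box ('scene',) [0.5508 0.3438 0.1203] rms 0.6955311449502448
rack ('top', 'scene') [ 0.5323 -0.3456  0.1702] rms 0.9987782906359811
[1.043  0.4195 0.568  1.3643 1.0173 0.6139 2.2536 1.6691 1.1968]
rack ('top',) [ 0.5314 -0.3487  0.1401] rms 0.33887002780959546
rack ('scene',) [ 0.5325 -0.3423  0.1331] rms 1.005359413728215
knob [0.5947 0.3448 0.1219]
rack tab [ 0.5326 -0.346   0.0858]
```

The fits give jig (.612,.002,-.037), box (.550,.339,.113) and rack (.532,-.346,.14). The triangulated knob agrees with the box fit to within 6 mm. The two cameras differ by about 5 mm in y, so I'll settle that at the jig by measuring relative to the held spacer. First I travel to the lever with the gripper closed.

Call:
apply_moves(deltas=[[0,[0,0,0],0.094],[0,[0,0,0],0.094],[0,[31.3,-48,0],0],[0,[31.3,-48,0],0],[0,[31.3,-48,0],0]], grip_force=20)

```text
t: 0.72
tool_pos: [0.2553, -0.4178, 0.4041]
orientation: [-3.136, -0.176, 0.0]
force: [1.1, 0.1, -0.2]
opening: 0.0476
```

Call:
apply_moves(deltas=[[0,[31.3,-48,0],0],[0,[31.3,-48,0],0],[0,[31.3,-48,0],0],[0,[31.3,-48,0],0],[0,[31.3,-48,0],0]])

```text
t: 1.35
tool_pos: [0.3837, -0.1615, 0.4046]
orientation: [3.137, 0.177, 0.0]
force: [-0.2, 0.1, -0.1]
opening: 0.001
```

Call:
apply_moves(deltas=[[0,[31.3,-48,0],0],[0,[31.3,-48,0],0],[0,[31.3,-48,0],0],[0,[31.3,-48,0],0],[0,[31.3,-48,0],0]])

```text
t: 1.98
tool_pos: [0.5123, 0.0947, 0.4045]
orientation: [3.136, 0.177, -0.0]
force: [0.5, -1.0, 0.1]
opening: 0.0004
```

Call:
apply_moves(deltas=[[0,[31.3,-48,0],0],[0,[31.3,-48,0],0],[0,[31.3,-48,0],0],[0,[31.3,-48,0],0],[0,[31.3,-48,0],0]])

```text
t: 2.6
tool_pos: [0.6408, 0.3506, 0.404]
orientation: [3.136, 0.177, -0.001]
force: [0.9, 0.4, 1.4]
opening: 0.0006
```

The arm tracks well. Now I descend beyond the knob and look.

Call:
apply_moves(deltas=[[0,[0,0,40],0],[0,[0,0,40],0],[0,[0,0,38],0],[0,[0,0,0],0]])

```text
t: 3.1
tool_pos: [0.6386, 0.3481, 0.2811]
orientation: [3.133, 0.177, -0.014]
force: [-0.0, 0.6, -0.6]
opening: 0.0006
```

```bash
python3 - <<'E'
from plant import robot,viewer
import cv2,numpy as np
from mos import crop
t=viewer.read_camera('top');s=viewer.read_camera('scene')
cv2.imwrite('pics/l1.png',np.hstack([crop(t,220,150,65,80,6),crop(s,325,110,66,80,6)]))
print(robot.read_state()['tool_pos'],robot.read_state()['force'])
E
```

```text
[0.64043101 0.34886639 0.28729241] [-0.05163863 -0.03007075  0.33795528]
```

View pics/l1.png

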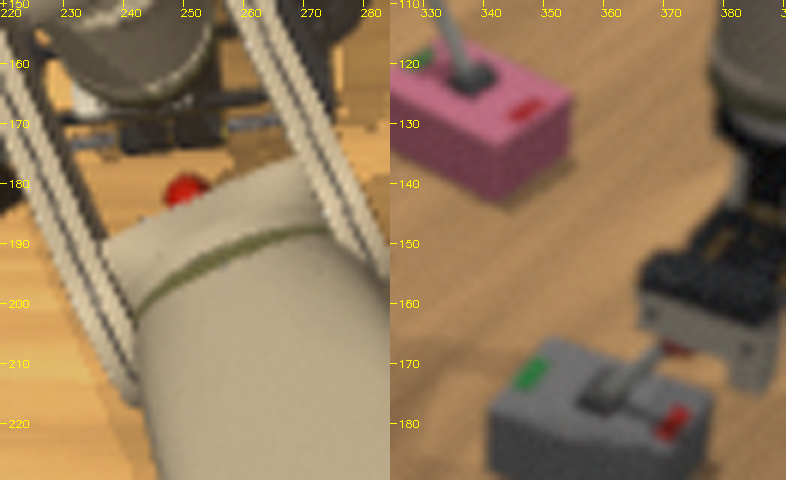

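The top view shows the knob at (251,181) with the closed fingers just beyond it on the +x side. I push it back towards the robot.

Call:
apply_moves(deltas=[[0,[-20,0,0],0],[0,[-18,0,0],0],[0,[-14,0,0],0],[0,[-14,0,0],0],[0,[-12,0,0],0]])

```text
t: 3.82
tool_pos: [0.5633, 0.3404, 0.2902]
orientation: [-3.135, -0.177, -0.007]
force: [0.3, -0.1, 0.6]
opening: 0.0004
```

Call:
apply_moves(deltas=[[0,[-12,0,0],0],[0,[-6,0,0],0],[0,[0,0,0],0],[0,[10,0,0],0],[0,[20,0,-30],0]])

```text
t: 4.45
tool_pos: [0.5745, 0.341, 0.3136]
orientation: [3.134, 0.177, -0.009]
force: [0.5, -0.4, 0.2]
opening: 0.0005
```

Call:
apply_moves(deltas=[[0,[0,0,-45],0],[0,[0,0,-50],0],[0,[0,48,0],0],[0,[0,57,0],0],[0,[0,57,0],0]])

```text
t: 5.08
tool_pos: [0.5939, 0.1788, 0.4119]
orientation: [3.136, 0.178, 0.001]
force: [0.3, -0.2, 0.7]
opening: 0.0005
```

```bash
python3 - <<'E'
from plant import robot,viewer
import cv2,numpy as np
from mos import crop
t=viewer.read_camera('top');s=viewer.read_camera('scene')
cv2.imwrite('pics/l2.png',np.hstack([crop(t,220,160,65,80,6),crop(s,325,140,66,80,6)]))
print(robot.read_state()['tool_pos'],robot.read_state()['force'])
E
```

```text
[0.59464296 0.17521352 0.41185735] [-1.01607486 -1.00325481  0.31568078]
```

View pics/l2.png

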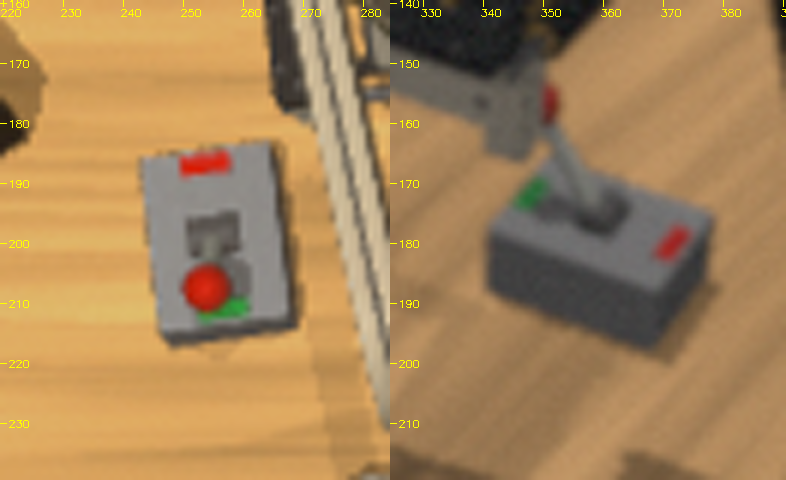

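The lever now leans over the green mark: top view knob (254,207). Next I go above the spacer.

Call:
apply_moves(deltas=[[50,[0,0,0],-0.027],[50,[-15,56.3,0],0],[50,[-15,56.3,0],0],[50,[-15,56.3,0],0],[50,[-15,56.3,0],0]])

```text
t: 5.8
tool_pos: [0.5652, -0.051, 0.4119]
orientation: [-3.133, -0.225, -0.001]
force: [0.6, 0.6, -0.2]
opening: 0.0458
```

Call:
apply_moves(deltas=[[50,[-15,56.3,0],0],[50,[-15,56.3,0],0],[50,[-15,56.3,0],0],[50,[-15,56.3,0],0],[50,[-15,56.3,0],0]])

```text
t: 6.42
tool_pos: [0.5309, -0.3407, 0.4118]
orientation: [-3.133, -0.225, -0.001]
force: [1.0, -0.0, 1.1]
opening: 0.05
```

Call:
apply_moves(deltas=[[50,[0,0,50],0],[50,[0,0,45],0],[50,[0,0,25],0],[50,[0,0,0],0],[50,[0,0,0],0]])

```text
t: 7.05
tool_pos: [0.5311, -0.3398, 0.2932]
orientation: [3.133, 0.222, 0.002]
force: [0.4, 1.1, 1.0]
opening: 0.0498
```

```bash
python3 - <<'E'
from plant import robot,viewer
import cv2,numpy as np
from mos import crop
from geo import *
t=viewer.read_camera('top');s=viewer.read_camera('scene')
st=robot.read_state();p=st['tool_pos'];print(p,st['orientation'],st['opening'])
# predicted fingertip outer-back corners for check
R=cv2.Rodrigues(st['orientation'])[0]
for n in('top','scene'):
    print(n,[proj(n,p+R@np.array([0,y,.186]))[0].round(1).tolist() for y in(-.025,.025,0)])
cv2.imwrite('pics/r1.png',np.hstack([crop(t,405,170,60,70,6),crop(s,180,260,70,70,6)]))
E
```

```text
[ 0.53101646 -0.34017234  0.29400317] [3.13162464 0.22084782 0.00407696] 0.050003081405370596
top [[440.6, 199.3], [454.6, 197.1], [447.6, 198.2]]
scene [[213.1, 284.5], [200.8, 298.2], [207.0, 291.3]]
```

View pics/r1.png

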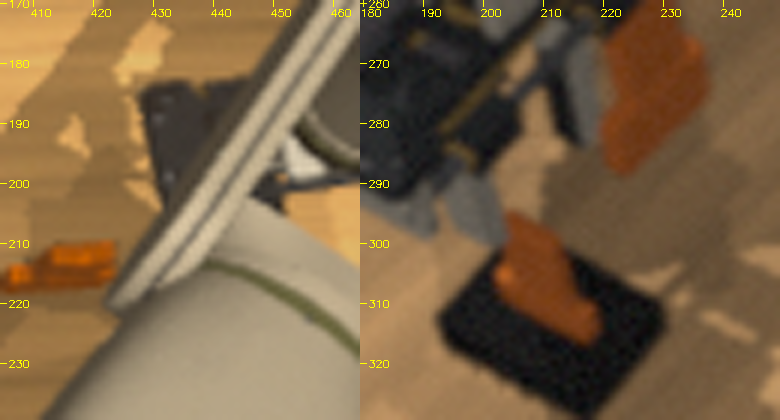

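Relative to the fingertips I predict, the scene camera reads y about 3 mm too high, which confirms a rack y near -0.3457. I correct by 5.7 mm, descend and grip.

Call:
apply_moves(deltas=[[50,[0,5.7,0],0],[50,[0,0,25],0],[50,[0,0,20],0],[50,[0,0,11],0],[50,[0,0,0],0]])

```text
t: 7.78
tool_pos: [0.5303, -0.3455, 0.2345]
orientation: [-3.132, -0.219, 0.003]
force: [-0.7, 0.4, 0.4]
opening: 0.0501
```

Call:
apply_moves(deltas=[[30,[0,0,0],0],[20,[0,0,0],0],[14,[0,0,0],0],[12,[0,0,0],0],[12,[0,0,0],0]], grip_force=8)

```text
t: 8.4
tool_pos: [0.5308, -0.3458, 0.2359]
orientation: [3.134, 0.219, 0.0]
force: [-0.1, 0.2, -0.7]
opening: 0.0124
```

Call:
apply_moves(deltas=[[11,[0,0,0],0],[10,[0,0,0],0],[8,[0,0,0],0]], grip_force=10)

```text
t: 8.78
tool_pos: [0.5307, -0.3458, 0.2357]
orientation: [3.134, 0.219, -0.0]
force: [0.3, 0.5, 0.4]
opening: 0.0098
```

Call:
apply_moves(deltas=[[0,[0,0,0],0],[0,[0,0,0],0],[0,[0,0,0],0]], grip_force=25)

```text
t: 9.15
tool_pos: [0.5307, -0.3457, 0.2357]
orientation: [-3.134, -0.219, 0.0]
force: [-0.3, -0.2, -0.2]
opening: 0.0099
```

The spacer is gripped at 9.9 mm opening. I lift it straight up, turn to the jig yaw and go above the wide gap.

Call:
apply_moves(deltas=[[0,[0,0,-15],0],[0,[0,0,-25],0],[0,[0,0,-35],0],[0,[0,0,-40],0],[0,[0,0,-35],0]])

```text
t: 9.78
tool_pos: [0.5307, -0.3456, 0.3887]
orientation: [3.133, 0.22, 0.002]
force: [0.4, -1.2, 0.1]
opening: 0.0099
```

Call:
apply_moves(deltas=[[0,[0,0,0],0.089],[0,[0,0,0],0.089],[0,[11.3,-49.6,0],0],[0,[11.3,-49.6,0],0],[0,[11.3,-49.6,0],0]])

```text
t: 10.4
tool_pos: [0.5704, -0.1969, 0.3871]
orientation: [3.141, -0.061, 0.002]
force: [0.2, 0.1, -0.4]
opening: 0.0096
```

Call:
apply_moves(deltas=[[0,[11.3,-49.6,0],0],[0,[11.3,-49.6,0],0],[0,[11.3,-49.6,0],0],[0,[0,0,30],0],[0,[0,0,30],0]])

```text
t: 11.02
tool_pos: [0.6102, -0.0498, 0.3269]
orientation: [3.141, -0.057, 0.003]
force: [-0.6, -0.3, 0.0]
opening: 0.01
```

Call:
apply_moves(deltas=[[0,[0,0,20],0],[0,[0,0,10],0],[0,[0,0,0],0],[0,[0,0,0],0],[0,[0,0,0],0]])

```text
t: 11.65
tool_pos: [0.6103, -0.0511, 0.297]
orientation: [3.141, -0.06, 0.003]
force: [0.3, -0.6, -0.0]
opening: 0.0096
```

```bash
python3 - <<'E'
from plant import robot,viewer
import cv2,numpy as np
from mos import crop
t=viewer.read_camera('top');s=viewer.read_camera('scene')
st=robot.read_state();print(st['tool_pos'],st['orientation'],st['opening'],st['force'])
cv2.imwrite('pics/top_j.png',t);cv2.imwrite('pics/scene_j.png',s)
cv2.imwrite('pics/j1.png',np.hstack([crop(t,312,155,56,75,6),crop(s,270,210,76,75,6)]))
E
```

```text
[ 0.61011851 -0.05104671  0.29659224] [ 3.14080955e+00 -6.00986175e-02  2.00084625e-03] 0.010304028781607653 [ 0.31413899 -0.58777517  0.16934297]
```

View pics/j1.png

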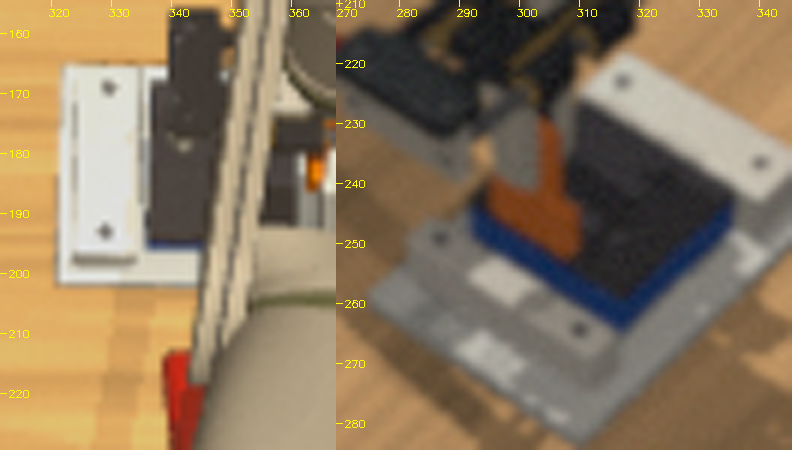

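The spacer is over the gap side, with its lower edge at about (295,247)–(309,253) in the scene view. I check the alignment relative to the jig numerically in that same camera.

```bash
python3 - <<'E'
from geo import *
from plant import robot
s=cv2.imread('pics/scene_j.png');k=6;x0,y0=285,215
c=cv2.resize(s[y0:y0+50,x0:x0+40],None,fx=k,fy=k,interpolation=cv2.INTER_CUBIC).astype(int)
m=((c[...,2]-c[...,0])>60)&((c[...,2]-c[...,1])>25)
st=robot.read_state();p=st['tool_pos'];zb=(p[2]-.167-.0627)*1000
V=[(sx*25,sy*(3.5 if z==0 else 5),z+zb) for sx in(-1,1) for sy in(-1,1) for z in(0,3,32)]
def low(x,y):
    h=cv2.convexHull((((proj('scene',place([x,y,-.038],V))-[x0,y0])+.5)*k).astype(np.float32)).astype(int)
    M=np.zeros(m.shape,np.uint8);cv2.fillConvexPoly(M,h,1);return M.astype(bool)
def ext(M):
    cols=np.where(M.any(0))[0]; lo=lambda f:M.shape[0]-1-np.argmax(M[::-1,int(cols[0]+f*(cols[-1]-cols[0]))])
    return np.array([cols[0],cols[-1],lo(.3),lo(.6),lo(.85)])/k
e=ext(m);print('zb',zb,'obs',e,'pred at robot pose',ext(low(p[0],p[1])))
best=min(((np.abs(ext(low(x,y))-e)**2).sum(),x,y) for x in np.arange(.602,.622,.0005) for y in np.arange(-.062,-.036,.0005))
print('scene-cam fit of spacer',best)
j=place([.6124,.0046,-.039],[(0,-52.75,0)])[0];print('scene-cam gap centre',j)
E
```

```text
zb 66.89223656090026 obs [ 0.         39.83333333 30.66666667 37.33333333  3.5       ] pred at robot pose [ 9.16666667 24.83333333 33.66666667 36.66666667 39.16666667]
scene-cam fit of spacer (np.float64(1311.3333333333335), np.float64(0.6024999999999999), np.float64(-0.03649999999999998))
scene-cam gap centre [ 0.61034327 -0.04810989  0.        ]
```

```bash
python3 - <<'E'
from geo import *
from plant import robot
s=cv2.imread('pics/scene_j.png');k=6;x0,y0=285,215
c=cv2.resize(s[y0:y0+50,x0:x0+40],None,fx=k,fy=k,interpolation=cv2.INTER_CUBIC)
hsv=cv2.cvtColor(c,cv2.COLOR_BGR2HSV)
bl=c[(245-y0)*k,(303-x0)*k];print('blade bgr',bl,hsv[(245-y0)*k,(303-x0)*k])
m0=(hsv[...,1]>150)&(hsv[...,0]<20)&(c[...,2]>70)
n,l=cv2.connectedComponents(m0.astype(np.uint8));m=l==l[(245-y0)*k,(303-x0)*k]
p=robot.read_state()['tool_pos'];zb=(p[2]-.167-.0627)*1000
V=[(sx*25,sy*(3.5 if z==0 else 5),z+zb) for sx in(-1,1) for sy in(-1,1) for z in(0,3,32)]
def mk(x,y):
    h=cv2.convexHull((((proj('scene',place([x,y,-.038],V))-[x0,y0])+.5)*k).astype(np.float32)).astype(int)
    M=np.zeros(m.shape,np.uint8);cv2.fillConvexPoly(M,h,1);return M.astype(bool)
def ext(M):
    cols=np.where(M.any(0))[0]; lo=lambda f:M.shape[0]-1-np.argmax(M[::-1,int(cols[0]+f*(cols[-1]-cols[0]))])
    return np.array([cols[0],cols[-1],lo(.3),lo(.6),lo(.85)])/k
e=ext(m);print('obs',e,'pred',ext(mk(p[0],p[1])))
print('fit',min(((np.abs(ext(mk(x,y))-e)**2).sum(),x,y) for x in np.arange(.602,.622,.0005) for y in np.arange(-.062,-.036,.0005)))
E
```

```text
blade bgr [ 29  62 120] [ 11 193 120]
obs [10.33333333 25.66666667 32.83333333 35.5        37.83333333] pred [ 9.16666667 24.83333333 33.66666667 36.66666667 39.16666667]
fit (np.float64(0.11111111111111151), np.float64(0.6099999999999991), np.float64(-0.045999999999999985))
```

In the scene camera the spacer sits about 2 mm too far towards +y of the gap centre. I shift it 1.6 mm and lower it step by step under force watch.

Call:
apply_moves(deltas=[[0,[0,1.6,0],0],[0,[0,0,8],0],[0,[0,0,5],0],[0,[0,0,3],0],[0,[0,0,0],0]])

```text
t: 12.38
tool_pos: [0.6096, -0.0525, 0.2791]
orientation: [-3.141, 0.06, 0.001]
force: [-0.3, 0.5, -1.1]
opening: 0.0099
```

Call:
apply_moves(deltas=[[0,[0,0,3],0],[0,[0,0,3],0],[0,[0,0,3],0],[0,[0,0,0],0]])

```text
t: 12.88
tool_pos: [0.6096, -0.0525, 0.2703]
orientation: [-3.141, 0.06, 0.001]
force: [0.4, 0.6, -1.2]
opening: 0.0095
```

The bottom is at about 41 mm, inside the gap, with no contact force. I continue down.

Call:
apply_moves(deltas=[[0,[0,0,4],0],[0,[0,0,4],0],[0,[0,0,4],0],[0,[0,0,0],0]])

```text
t: 13.38
tool_pos: [0.6095, -0.0525, 0.2581]
orientation: [-3.141, 0.06, 0.002]
force: [-0.7, -0.1, -1.1]
opening: 0.0098
```

Call:
apply_moves(deltas=[[0,[0,0,4],0],[0,[0,0,4],0],[0,[0,0,3],0],[0,[0,0,2],0],[0,[0,0,0],0]])

```text
t: 14.0
tool_pos: [0.6097, -0.0525, 0.2455]
orientation: [-3.141, 0.06, 0.001]
force: [0.8, 0.5, -0.7]
opening: 0.0093
```

Expected bottoming is at TCP z of about .2417, so I go down by single millimetres.

Call:
apply_moves(deltas=[[0,[0,0,2],0],[0,[0,0,1],0],[0,[0,0,0],0]])

```text
t: 14.38
tool_pos: [0.6098, -0.0525, 0.2427]
orientation: [-3.141, 0.06, 0.0]
force: [0.4, -0.4, 0.3]
opening: 0.0095
```

Call:
apply_moves(deltas=[[0,[0,0,1],0],[0,[0,0,0],0]])

```text
t: 14.62
tool_pos: [0.6098, -0.0526, 0.2417]
orientation: [-3.141, 0.06, -0.0]
force: [0.1, 0.7, 0.6]
opening: 0.0101
```

Call:
apply_moves(deltas=[[0,[0,0,0.7],0],[0,[0,0,0],0]])

```text
t: 14.88
tool_pos: [0.6099, -0.0526, 0.2417]
orientation: [3.141, -0.06, 0.0]
force: [-3.6, -0.2, 4.9]
opening: 0.01
```

It bottomed at exactly the expected height, with 4.9 N up. I release it, back off up and look.

Call:
apply_moves(deltas=[[0,[0,0,-0.5],0],[12,[0,0,0],0],[18,[0,0,0],0],[24,[0,0,0],0],[30,[0,0,0],0]], grip_force=10)

```text
t: 15.5
tool_pos: [0.6098, -0.0525, 0.2415]
orientation: [-3.141, 0.06, 0.0]
force: [-0.1, 1.0, 0.0]
opening: 0.0284
```

Call:
apply_moves(deltas=[[30,[0,0,-8],0],[30,[0,0,-20],0],[30,[0,0,-35],0],[30,[0,0,-45],0],[30,[0,0,-45],0]])

```text
t: 16.12
tool_pos: [0.6096, -0.0525, 0.3978]
orientation: [3.141, -0.06, 0.003]
force: [-0.3, -0.2, 0.0]
opening: 0.0303
```

```bash
python3 - <<'E'
from plant import robot,viewer
import cv2,numpy as np
from mos import crop
t=viewer.read_camera('top');s=viewer.read_camera('scene')
st=robot.read_state();print(st['tool_pos'],st['orientation'],st['opening'],st['force'])
cv2.imwrite('pics/j2.png',np.hstack([crop(t,312,155,62,75,6),crop(s,270,210,70,75,6)]))
E
```

```text
[ 0.61117056 -0.05275196  0.40384744] [ 3.13904426 -0.05990931  0.01981415] 0.029912821499082875 [ 0.27600652  0.14260794 -0.03363828]
```

View pics/j2.png

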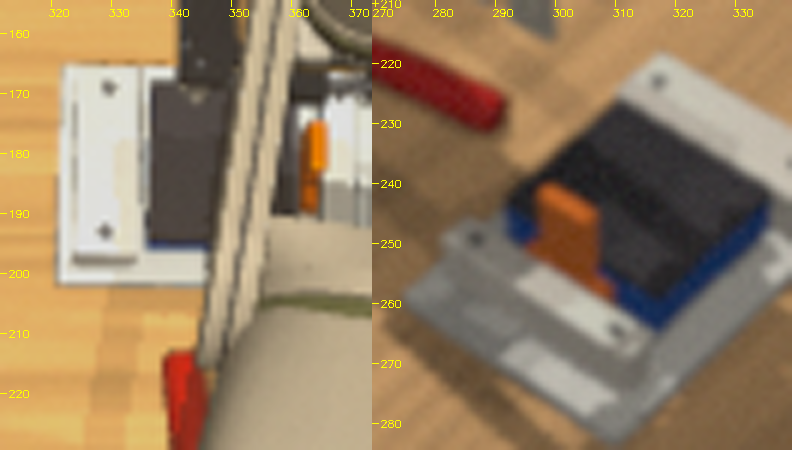

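The spacer stands upright at the bottom of the wide gap, mid-edge, with its tab at (302,247) in the scene view. I close the gripper, move over the tile centre and descend.

Call:
apply_moves(deltas=[[0,[0,-27,0],0],[0,[0,-25.7,0],0],[0,[0,0,0],0],[0,[0,0,40],0],[0,[0,0,40],0]])

```text
t: 16.85
tool_pos: [0.6121, -0.0006, 0.315]
orientation: [3.14, -0.06, 0.004]
force: [-0.5, -0.1, -0.8]
opening: 0.0006
```

Call:
apply_moves(deltas=[[0,[0,0,40],0],[0,[0,0,20],0],[0,[0,0,8],0],[0,[0,0,0],0],[0,[0,0,0],0]])

```text
t: 17.48
tool_pos: [0.6126, -0.0, 0.2485]
orientation: [3.141, -0.06, 0.005]
force: [-0.0, 0.2, 0.4]
opening: 0.0003
```

Call:
apply_moves(deltas=[[0,[0,0,4],0],[0,[0,0,3],0],[0,[0,0,2],0],[0,[0,0,2],0],[0,[0,0,0],0]])

```text
t: 18.1
tool_pos: [0.6118, 0.0002, 0.2357]
orientation: [-3.141, 0.06, 0.0]
force: [-2.6, 0.5, 3.7]
opening: 0.0002
```

Call:
apply_moves(deltas=[[0,[0,0,2],0],[0,[0,0,2],0],[0,[0,0,1],0],[0,[0,0,0],0]])

```text
t: 18.6
tool_pos: [0.6118, 0.0001, 0.2308]
orientation: [-3.141, 0.06, -0.0]
force: [-2.8, 0.8, 5.9]
opening: 0.0005
```

Call:
apply_moves(deltas=[[0,[0,0,1],0],[0,[0,0,0],0],[0,[0,0,0],0]])

```text
t: 18.98
tool_pos: [0.6119, 0.0001, 0.2304]
orientation: [3.141, -0.06, 0.0]
force: [-4.6, 0.2, 9.3]
opening: 0.0004
```

Call:
apply_moves(deltas=[[0,[0,0,0.5],0],[0,[0,0,0],0],[0,[0,0,0],0]])

```text
t: 19.35
tool_pos: [0.6119, 0.0001, 0.2304]
orientation: [3.141, -0.06, 0.0]
force: [-7.8, -0.4, 14.5]
opening: 0.0001
```

It is on the hard stop: z is unchanged while the force rose to 14.5 N. One last look before handing in.

```bash
python3 - <<'E'
from plant import robot,viewer
import cv2,numpy as np
from mos import crop
s=viewer.read_camera('scene')
st=robot.read_state();print(st['t'],st['tool_pos'],st['force'])
cv2.imwrite('pics/f.png',np.hstack([crop(s,270,205,80,85,5),crop(s,180,140,190,180,2)[:425,:380]] if 0 else [crop(s,180,130,210,200,3.8)]))
E
```

```text
19.4 [6.11885301e-01 1.52592720e-04 2.30331799e-01] [-7.10332961  1.93631805 14.53496477]
```

View pics/f.png

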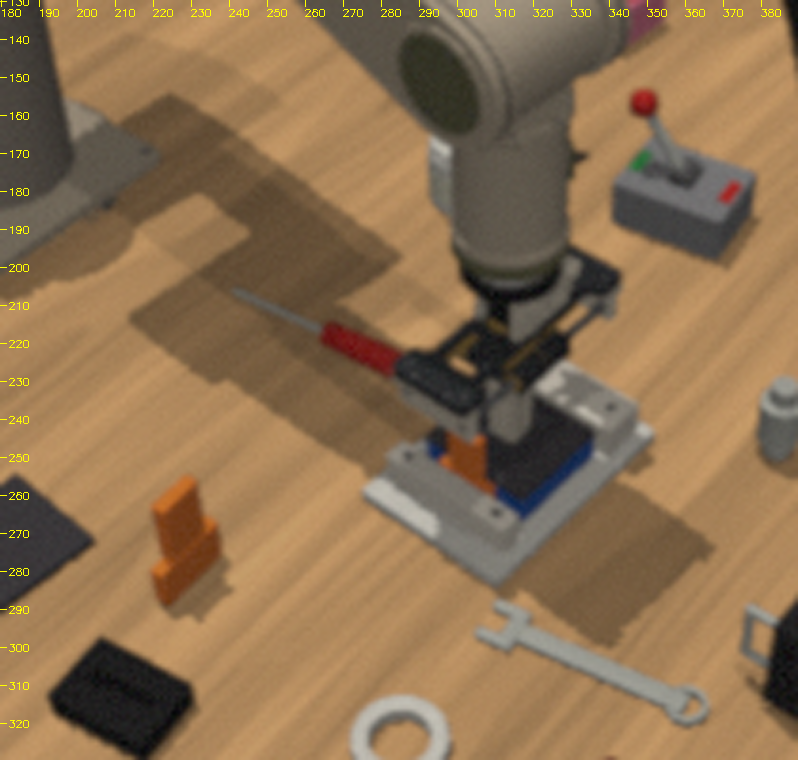

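The lever leans over the green mark, the spacer is upright in the gap, the tile is pressed down and the bystanders are undisturbed. I hand in.

```bash
python3 -c "
from plant import robot,order
print(order.close_job());s=robot.read_state();print(s['t'],s['tool_pos'],s['force'])"
```

```text
the job is handed in; nothing more can be done
None
the job is handed in; nothing more can be done
```

The whole job was done in the order asked and handed in at about 19.4 s, with the gripper still holding the tile pressed down.

- **Lever:** I pushed it past upright with the closed fingers. The last picture shows it leaning over the green mark.
- **Spacer:** I lifted it out of its stand and lowered it into the gap beside the thin rail. It touched bottom at the expected height (TCP z 241.7 mm, 4.9 N). After I let go, the picture showed it upright near the middle of the tile's edge.
- **Tile:** I pressed it to its hard stop. The height stayed at TCP z 230.4 mm while the force rose from 9 to 14.5 N, which puts its top at about 44 mm, flush with the rails.
- **Bystanders:** the ones in the last picture look undisturbed. The grease can and absorber were not in that view, though the arm passed clear of them.

**Disagreements in the checks:**
- The two cameras differed by about 5 mm in y. I settled this by comparing the held spacer with the jig in one camera and shifting it 1.6 mm before lowering it.
- While pressing there was also a sideways force of about 7 N in x at the fingertips.
- The state could not be read again after handing in.

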